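Sort two bushings on a gauge pin, then hold a feed roller's sprung axle at its length mark

TASK

We are rebuilding a printer's feed roller. One of the two bronze bushings slides onto the gauge pin and the other is too tight: leave the one that fits seated fully home on the pin, and put the tight one into the scrap dish. Then take the roller's sprung axle by its spool-shaped hub, pull it out against its spring until the collar on the axle is level with the cursor blade on the scale, and finish while still holding it there so that I can tighten the lock screw; leave the cursor and everything else on the bench where they are.

Things in the scene. Friction and masses are not known exactly. Their poses are not given: they have to be found in the camera images.
- bushing_1: One of two bronze flanged bushings, alike outside, standing on the flange: sleeve 26 mm across, 34 mm high in all, foot flange 36 mm across, 4 mm thick, 0.09 kg. Bore right through: 13.5 mm in one of the two (fits the pin), 9 mm in the other (too tight, stops on the pin's tapered tip); which is which is not told. Origin: centre of the underside; z up along the bore
- bushing_2: The other bronze bushing, same outside sizes and same origin as bushing_1; its bore is the other one of the two
- dish: Scrap dish, fixed: an open grey plastic tray, 110 x 110 mm outside, walls 3 mm thick and 25 mm high. Origin: centre of its underside; floor 3 mm above it; x and y along its sides. It and the gauge block may stand in each other's place
- pin_foot (a point): Foot of the gauge pin, on its axis at the top of a fixed dark steel block (60 x 60 mm, 16 mm high). The upright steel pin is 12 mm thick and stands 44 mm above this point; its top 9 mm taper to 5 mm. Fully home, a bushing's underside rests on the block at this point; the tight one stops with its underside about 39 mm above it
- hub: Spool-shaped grey plastic hub on the free end of the roller's level axle, which slides but cannot turn: waist 18 mm across, 32 mm long, between two flanges 30 mm across, 5 mm thick. Origin: middle of the waist, on the axle, 75 mm above the bench. Its x axis points out of the roller along the axle: the direction of the pull. 25 mm and more are free beside and below the waist
- collar_mark (a point): Centre of the steel collar (disc 28 mm across, 5 mm thick) on the axle; moves with axle and hub, 82 mm further in than the hub's middle. Its x axis points out of the roller. Travel 65 mm, fully in at rest; the spring pulls back with 3 N at rest and 2.4 N more for every 10 mm (10 to 16 N at the marks used), and draws the axle in when let go
- cursor_mark (a point): Tip of the cursor's steel blade (2 mm thick), at axle height, 18 mm to the side, x axis as the axle's. The cursor sits with a stiff fit on the scale bar beside the axle, on the side away from the robot, 27 to 51 mm further out than the collar at rest. Collar and cursor are level when both marks are at the same place along the axle. It stays clear of the hub
- screwdriver: Bystander: screwdriver, 150 mm, black handle. Origin: centre of its underside
- brush: Bystander: small wooden cleaning brush, 170 mm. Origin: centre of its underside
- memory_module: Bystander: memory module, 133 x 30 x 7 mm, lying flat. Origin: centre of its underside
- hard_drive: Bystander: hard disk drive, 147 x 102 x 26 mm. Origin: centre of its underside
- heatsink: Bystander: finned aluminium heatsink, 72 x 72 x 42 mm. Origin: centre of its underside
- cleaner_bottle: Bystander: white bottle of cleaner, 56 mm across, 150 mm tall. Origin: centre of its underside
- clip_tin: Bystander: small flat round steel tin, 44 mm across, 22 mm high; it may stand below the hub. Origin: centre of its underside
- mug: Bystander: white mug, 80 mm across, 90 mm tall. Origin: centre of its underside
Mind the look-alikes: they are no part of the job. What is shaped like the bushing_2 but purple is not meant.

How it is judged (in metres and radians):
On the way, in this order (a step that is already met when the one before it is completed fails the run):
1. the bushing that fits is fully home on the gauge pin and the tight one lies in the scrap dish, both let go (((horizontal distance between bushing_1 and pin_foot below 0.004 m and z of bushing_1 in the frame of pin_foot between -0.003 and 0.003 m and angle between bushing_1's own z axis and vertical below 0.12 rad and linear speed of each of bushing_1, bushing_2 below 0.02 m/s and contact force between the fingers and bushing_1 below 0.05 N and x of bushing_2 in the frame of dish between -0.052 and 0.052 m and y of bushing_2 in the frame of dish between -0.052 and 0.052 m and z of bushing_2 in the frame of dish between -0.002 and 0.026 m and contact force between the fingers and bushing_2 below 0.05 N) or (horizontal distance between bushing_2 and pin_foot below 0.004 m and z of bushing_2 in the frame of pin_foot between -0.003 and 0.003 m and angle between bushing_2's own z axis and vertical below 0.12 rad and linear speed of each of bushing_2, bushing_1 below 0.02 m/s and contact force between the fingers and bushing_2 below 0.05 N and x of bushing_1 in the frame of dish between -0.052 and 0.052 m and y of bushing_1 in the frame of dish between -0.052 and 0.052 m and z of bushing_1 in the frame of dish between -0.002 and 0.026 m and contact force between the fingers and bushing_1 below 0.05 N))), for 0.2 s.
2. the fingers hold the axle's hub with the collar level with the cursor (x of collar_mark in the frame of cursor_mark between -0.004 and 0.004 m and linear speed of hub below 0.01 m/s and contact force between the fingers and hub above 3 N), for 0.3 s.
At the end, for the whole second after the job is handed in: The bushing that fits is on the gauge pin, within 3 mm of fully home, upright; the tight one lies inside the scrap dish; both at rest and let go. The fingers bear on the hub with over 3 N, the axle is still and its collar is within 4 mm of the cursor along the axle (all of step 2 and ((horizontal distance between bushing_1 and pin_foot below 0.004 m and z of bushing_1 in the frame of pin_foot between -0.003 and 0.003 m and angle between bushing_1's own z axis and vertical below 0.12 rad and linear speed of each of bushing_1, bushing_2 below 0.02 m/s and contact force between the fingers and bushing_1 below 0.05 N and x of bushing_2 in the frame of dish between -0.052 and 0.052 m and y of bushing_2 in the frame of dish between -0.052 and 0.052 m and z of bushing_2 in the frame of dish between -0.002 and 0.026 m and contact force between the fingers and bushing_2 below 0.05 N) or (horizontal distance between bushing_2 and pin_foot below 0.004 m and z of bushing_2 in the frame of pin_foot between -0.003 and 0.003 m and angle between bushing_2's own z axis and vertical below 0.12 rad and linear speed of each of bushing_2, bushing_1 below 0.02 m/s and contact force between the fingers and bushing_2 below 0.05 N and x of bushing_1 in the frame of dish between -0.052 and 0.052 m and y of bushing_1 in the frame of dish between -0.052 and 0.052 m and z of bushing_1 in the frame of dish between -0.002 and 0.026 m and contact force between the fingers and bushing_1 below 0.05 N))); the arm keeps its last pose, push and grip.
It fails at once if the cursor is shifted by more than 3 mm (distance of cursor_mark from where it was at the start of the episode above 0.003 m).
It fails at once if a bystander is moved by more than 30 mm (distance of any of screwdriver, brush, memory_module, hard_drive, heatsink, cleaner_bottle, clip_tin, mug from where it was at the start of the episode above 0.03 m).
It also fails if it takes over 61 s, if anything falls off the work surface, if the arm or the gripper's body presses on something with over 40 N, if the wrist force passes 120 N, or if a joint passes its speed limit or range.

ROBOT

A 6-joint arm with a two-finger parallel gripper is mounted at the origin on the work surface. World frame = base frame: x ahead of the robot, y to its left, z up, the work surface at z = 0. Lengths are in m, angles in degrees, forces in N, time in s.
With the tool pointing down it reaches from about 0.375 to 0.9 m from the base axis. Payload 3.1 kg.
Tool frame: the origin (TCP) lies between the finger pads; the fingertips stand 22 mm ahead of it and the grasp point (between the pads) lies 3 mm ahead of it; y points along the fingers, x is the direction in which the jaws open and shut, and the axes are right-handed (so a half turn about y gives the same grasp; the last joint's range is limited). The gripper opens to 87 mm and grips with 3 to 60 N. Pads are 19 mm wide; open, the fingers measure 117 mm over their backs; the gripper's body (75 mm by 190 mm) begins 51 mm behind the grasp point.
Start: joints at [-77.206, 30.224, 82.088, -0, 67.689, -10.227], TCP at [0.244, -0.575, 0.224] pointing down, gripper open.
Joint ranges: [-176.69, 176.69], [-43.24, 126.21], [12.49, 139.97], [-82, 262], [0, 151.66], [-163.58, 163.58]. Speed limits (degrees/s): [159.86, 159.86, 180, 180, 180, 180].

INTERFACE

Orientations are given as a 3x3 rotation matrix whose columns are the frame's x, y, z axes.
In Python, from rig import bot, imaging, workorder gives the robot as it stands. The module is installed in compiled form; this text tells all that it offers.
- The arm moves only by the tool drive_tool, never from a script. Its argument "commands" is a list of rows, each an object of numbers: "dx", "dy", "dz": the shift along the tool's x, y, z normalised to -1 to 1, where 1 is 4 cm; "wx", "wy", "wz": the turn, a rotation vector about the tool's x, y, z normalised to -1 to 1, where 1 is pi/2 rad; "grip": the finger opening in mm, from 0 to 87. In form: [{"dx": .., "dy": .., "dz": .., "wx": .., "wy": .., "wz": .., "grip": ..}, ...]. A call has 1 to 8 rows; each row shifts and turns the commanded pose from where the row before left it, along the tool's axes as they then stand; what a row does not reach is not made up. A row lasts 1/8 s, in which the tool goes at most 62.5 mm and 10.7 degrees, less where a joint would pass 70% of its speed; a pose out of reach is approached as far as the arm can. A call with a number of a shift or a turn outside -1 to 1 is refused whole. A call with a gripper value outside its range is refused whole. The fingers move at their own pace and stop on an object; the grip force is fixed at half the most. Time passes only in rows, so rows that do not move let the fingers close. It gives the time, the measured TCP pose, the force and the opening at its end, in the units of the state.
- bot.read_state(): the state, without advancing time (a new reading comes with each control period).
- imaging.capture(name): name is "side" or "top" or "wrist"; returns (picture, depth): 420x560x3 uint8, red, green, blue; 420x560 float32, m along the optical axis (not along the pixel's ray), 0 where there is no reading.
- imaging.get_calibration(name): a dict with "mtx" (3x3 intrinsics, pixels), "dist" ([k1, k2, p1, p2, k3] as OpenCV has them; the pictures are not rectified), "world_to_cam" (4x4, takes a point from world to camera coordinates). Camera axes: x right, y down, z forward; pixel columns grow to the right and rows downward; lengths in m; the calibration is good to about 2 mm. A picture is of the moment at which its call begins: read the wrist's pose just before it. get_calibration takes no time and is no camera call; for the wrist camera it gives the pose at the moment of the call.
- workorder.hand_in(): hands the job in, once; it reports no verdict.
The state is a dict: "time_s": time; "joint_positions": joint angles; "qvel": joint speeds; "tau": joint torques, N m; "position": TCP position; "tcp_rot": TCP orientation; "force": force on the tool from outside, world axes, zero at the start; "moment": the same for the moment, N m; "opening": opening from 0.0 (shut) to 1.0 (fully open).
Only numpy, scipy, OpenCV 4.12 (cv2) and the standard library are available. Lean on these libraries where they do the work, as an engineer would, in place of code of your own. Each camera call takes 0.05 s, during which the arm holds its last target. There are 200 camera calls.

## Working session

There is one attempt and no reset: what is moved stays moved. The work goes in short steps, Python scripts to look and compute and a tool call to move; the robot and the scene stay as the last step left them, time stands still between calls to the robot, and variables do not carry over. Pictures are saved under pics/ and viewed, on a budget of 10 in all, crops included, one or two more only if the job needs it, and the job is handed in when it is done.

Besides the shell and the picture viewer there is one more tool, called after "Request:" by a JSON object that holds its "op" and its "data". drive_tool: Moves the arm, as the interface text tells. Its arguments: {"type":"object","properties":{"commands":{"type":"array"}},"required":["commands"]}

```bash
mkdir -p pics
cat > h.py <<'E'
import numpy as np, cv2, json
from rig import bot, imaging, workorder
def grab(n):
    c=imaging.get_calibration(n); p,d=imaging.capture(n)
    np.savez(f'{n}.npz',p=p,d=d,K=np.array(c['mtx']),D=np.array(c['dist']),T=np.array(c['world_to_cam']))
    return load(n)
def load(n):
    z=np.load(f'{n}.npz'); return {k:z[k] for k in z}
def ray(v,uv):
    x=cv2.undistortPoints(np.array([[uv]],float),v['K'],v['D'])[0,0]
    R=v['T'][:3,:3];t=v['T'][:3,3]
    return -R.T@t, R.T@np.array([x[0],x[1],1.])
def onz(v,uv,z):
    o,d=ray(v,uv); return o+d*(z-o[2])/d[2]
def dep(v,uv):
    o,d=ray(v,uv); return o+d*v['d'][int(uv[1]),int(uv[0])]
def cloud(v):
    h,w=v['d'].shape; u=np.stack(np.meshgrid(np.arange(w),np.arange(h)),-1).reshape(-1,1,2).astype(float)
    x=cv2.undistortPoints(u,v['K'],v['D'])[:,0]
    P=np.c_[x,np.ones(len(x))]*v['d'].reshape(-1,1)
    R=v['T'][:3,:3];t=v['T'][:3,3]
    return ((P-t)@R).reshape(h,w,3)
def proj(v,P):
    r,_=cv2.Rodrigues(v['T'][:3,:3]); return cv2.projectPoints(np.array(P,float).reshape(-1,1,3),r,v['T'][:3,3],v['K'],v['D'])[0][:,0]
def save(n,img,s=1):
    cv2.imwrite(f'pics/{n}.png',cv2.resize(img[...,::-1],None,fx=s,fy=s,interpolation=cv2.INTER_CUBIC))
E
python3 - <<'E'
from h import *
for n in('top','side','wrist'):
    v=grab(n); save(n+'1',v['p'],1.42 if n=='top' else 1)
    o,d=ray(v,(280,210)); print(n,o.round(3),d.round(3))
E
```

```text
top [0.482 0.143 1.246] [ 0.052 -0.006 -0.999]
side [0.233 1.105 0.735] [ 0.257 -0.792 -0.554]
wrist [ 0.311 -0.547  0.383] [-0.235 -0.094 -0.968]
```

View pics/top1.png

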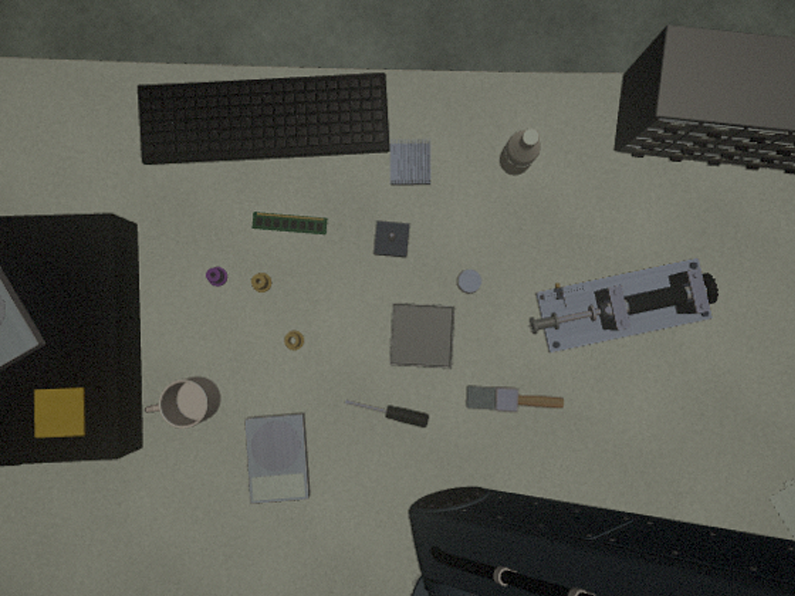

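View pics/side1.png

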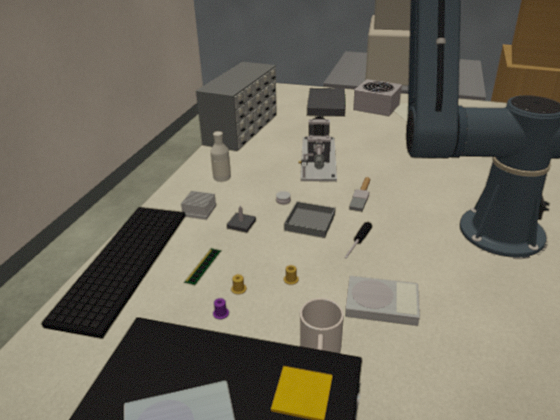

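The top view (×1.42) shows bronze bushings at (261,282) and (294,340). The look-alike at (216,276) is purple, so it isn't one of them. The gauge block is at (392,238), the dish at (422,336) and the hub at (540,323), with the pull pointing to the image left. Next I'll measure these and enlarge the bushings.

Run:
```python
from h import *
v=load('top'); C=cloud(v); s=1.42
hsv=cv2.cvtColor(v['p'],cv2.COLOR_RGB2HSV)
m=cv2.inRange(hsv,(10,90,60),(28,255,255))
n,l,st,ce=cv2.connectedComponentsWithStats(m)
for i in range(1,n):
    if st[i,4]>15:
        z=C[l==i][:,2]; print('bronze',ce[i].round(1),st[i],onz(v,ce[i],.02).round(4),z.min().round(3),z.max().round(3))
# height-based blobs
def blob(name,x0,x1,y0,y1,zl,zh):
    c=C[int(y0/s):int(y1/s),int(x0/s):int(x1/s)].reshape(-1,3); c=c[(c[:,2]>zl)&(c[:,2]<zh)]
    r=cv2.minAreaRect(c[:,:2].astype(np.float32)*1000); print(name,len(c),r,c[:,2].mean().round(4))
blob('block',365,420,210,265,.011,.03)
blob('pin',365,420,210,265,.035,.08)
blob('dish',380,465,295,375,.015,.04)
blob('tin',450,490,262,300,.012,.04)
blob('hub',520,565,308,340,.06,.11)
blob('base',520,725,250,360,.006,.03)
for n in [(261,282),(294,340),(392,235),(540,323),(595,313),(557,288)]:
    p=np.array(n)/s; print(n,dep(v,p).round(3))
t=v['p']
a=cv2.resize(t[180:255,170:225],(440,600),interpolation=cv2.INTER_CUBIC)
a=cv2.convertScaleAbs(a,alpha=1.8)
b=cv2.resize(t[170:255,365:445],(0,0),fx=4.4,fy=4.4,interpolation=cv2.INTER_CUBIC); b=cv2.convertScaleAbs(b,alpha=1.8)
c=np.zeros((600,800,3),np.uint8); c[:,:440]=a; c[:374,440:792]=b[:374,:352]
save('crop1',c)
```

```text
bronze [203.2 152. ] [181 150  47   5  59] [0.6867 0.3319 0.02  ] -0.001 0.01
bronze [183.6 198.5] [177 192  14  14 129] [0.5686 0.378  0.02  ] -0.002 0.04
bronze [207.  239.3] [201 233  13  13 107] [0.4678 0.3167 0.02  ] 0.0 0.04
bronze [ 41.2 290.3] [  24  273   36   36 1211] [0.3342 0.7191 0.02  ] 0.107 1.246
bronze [380.3 282.3] [365 279  32   8 159] [ 0.3706 -0.117   0.02  ] 0.008 1.246
block 533 ((652.1844482421875, 150.78684997558594), (60.04082107543945, 60.48808288574219), 86.15591430664062) 0.0162
pin 21 ((650.7653198242188, 150.6806182861328), (8.826094627380371, 9.82934284210205), 1.5557454824447632) 0.0542
dish 227 ((481.6864013671875, 93.16730499267578), (110.16693115234375, 109.7049789428711), 88.33281707763672) 0.0244
tin 219 ((579.2766723632812, 11.286971092224121), (38.09478759765625, 40.500736236572266), 1.8691216707229614) 0.022
hub 195 ((507.7710266113281, -113.8121337890625), (27.383529663085938, 55.78388977050781), 12.50698471069336) 0.0824
base 3002 ((545.5945434570312, -255.77011108398438), (188.65199279785156, 346.945556640625), 1.399935007095337) 0.0123
(261, 282) [0.57  0.381 0.   ]
(294, 340) [0.467 0.319 0.001]
(392, 235) [0.652 0.148 0.057]
(540, 323) [ 0.506 -0.102  0.082]
(595, 313) [ 0.524 -0.191  0.089]
(557, 288) [ 0.567 -0.137  0.052]
```

View pics/crop1.png

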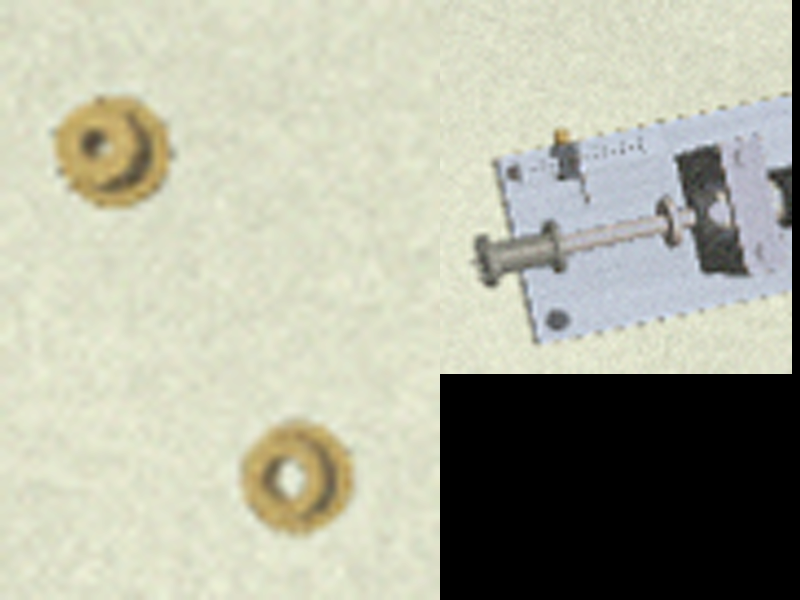

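Bushing B at (294,340) shows bench through a wide bore, so it fits. Bushing A at (261,282) has a small dark bore, so it's the tight one. Next: refined positions and the tool offsets.

```bash
cat >> h.py <<'E'
def go(p,yaw=None):
    s=bot.read_state(); R=np.array(s['tcp_rot']); d=np.array(p)-s['position']
    print('t',round(s['time_s'],2),'pos',np.round(s['position'],4),'to',np.round(p,4),'tool units',np.round(R.T@d/.04,3))
E
python3 - <<'E'
from h import *
v=load('top'); C=cloud(v)
s=bot.read_state(); print(np.round(s['tcp_rot'],3), np.round(s['position'],4))
def circ(name,u,vv,zl,zh,r=16):
    c=C[vv-r:vv+r,u-r:u+r].reshape(-1,3); c=c[(c[:,2]>zl)&(c[:,2]<zh)]
    (x,y),rad=cv2.minEnclosingCircle(c[:,:2].astype(np.float32)*1000); print(name,len(c),x,y,rad,c.mean(0).round(4))
circ('A',184,198,.024,.045); circ('B',207,239,.024,.045)
P={}
for k,u in dict(fo=(375.5,228.6),fi=(391.6,225.9),col=(417.3,220.0),cur=(398.2,215)).items():
    P[k]=onz(v,u,.075); print(k,P[k].round(4))
for k in('fo','fi'): d=P[k]-P['col']; print(np.linalg.norm(d), d/np.linalg.norm(d))
go([.467,.319,.15]); go([.570,.381,.15])
E
```

```text
[[ 0.391 -0.     0.92 ]
 [-0.92   0.002  0.391]
 [-0.002 -1.     0.   ]] [ 0.2443 -0.5747  0.2229]
A 81 570.3947143554688 381.1221008300781 12.980463981628418 [0.57   0.3805 0.0333]
B 70 468.1962585449219 320.1507873535156 12.86835765838623 [0.468  0.3195 0.0329]
fo [ 0.5028 -0.0924  0.075 ]
fi [ 0.5101 -0.1305  0.075 ]
col [ 0.5255 -0.1911  0.075 ]
cur [ 0.5364 -0.1458  0.075 ]
0.1012024935272701 [-0.22437285  0.97450337  0.        ]
0.06247866367395653 [-0.24668366  0.96909606  0.        ]
t 0.15 pos [ 0.2443 -0.5747  0.2229] to [0.467 0.319 0.15 ] tool units [-18.382   1.856  13.861]
t 0.15 pos [ 0.2443 -0.5747  0.2229] to [0.57  0.381 0.15 ] tool units [-18.802   1.858  16.837]
```

Request:
{"op": "drive_tool", "data": {"commands": [{"dx":-1,"dz":1,"grip":60},{"dx":-1,"dz":1,"grip":60},{"dx":-1,"dz":1,"grip":60},{"dx":-1,"dz":1,"grip":60},{"dx":-1,"dz":1,"grip":60},{"dx":-1,"dz":1,"grip":60},{"dx":-1,"dz":1,"grip":60},{"dx":-1,"dz":1,"grip":60}]}}

```text
schema error: expected keys dx, dy, dz, wx, wy, wz, grip
```

Request:
{"op": "drive_tool", "data": {"commands": [{"dx":-1,"dz":0.75,"dy":0.1,"grip":60},{"dx":-1,"dz":0.75,"dy":0.1,"grip":60},{"dx":-1,"dz":0.75,"dy":0.2,"grip":60},{"dx":-1,"dz":0.75,"dy":0.2,"grip":60},{"dx":-1,"dz":0.75,"dy":0.2,"grip":60},{"dx":-1,"dz":0.75,"dy":0.2,"grip":60},{"dx":-1,"dz":0.7,"dy":0.2,"grip":60},{"dx":-1,"dz":0.7,"dy":0.2,"grip":60}]}}

```text
schema error: expected keys dx, dy, dz, wx, wy, wz, grip
```

Run:
```python
from h import *
s=bot.read_state(); print(np.round(s['joint_positions'],1),np.round(s['tcp_rot'],3),s['force'])
go([.468,.320,.030])
```

```text
[-77.2  30.3  82.1   0.   67.7 -10.2] [[ 0.391 -0.     0.92 ]
 [-0.92   0.002  0.391]
 [-0.002 -1.     0.   ]] [ 0.42848935 -0.05334629  0.74251827]
t 0.15 pos [ 0.2443 -0.5747  0.2229] to [0.468 0.32  0.03 ] tool units [-18.39    4.856  13.893]
```

Every key must be given in each row.

Request:
{"op": "drive_tool", "data": {"commands": [{"dx":-1,"dy":0,"dz":1,"wx":0,"wy":0,"wz":0,"grip":60},{"dx":-1,"dy":0,"dz":1,"wx":0,"wy":0,"wz":0,"grip":60},{"dx":-1,"dy":0,"dz":1,"wx":0,"wy":0,"wz":0,"grip":60},{"dx":-1,"dy":0,"dz":1,"wx":0,"wy":0,"wz":0,"grip":60},{"dx":-1,"dy":0,"dz":1,"wx":0,"wy":0,"wz":0,"grip":60},{"dx":-1,"dy":0,"dz":1,"wx":0,"wy":0,"wz":0,"grip":60},{"dx":-1,"dy":0,"dz":1,"wx":0,"wy":0,"wz":0,"grip":60},{"dx":-1,"dy":0,"dz":1,"wx":0,"wy":0,"wz":0,"grip":60}]}}

```text
time_s: 1.15
position: [0.4143, -0.1539, 0.2237]
tcp_rot: [[0.391, 0.0, 0.921], [-0.921, -0.0, 0.391], [0.0, -1.0, 0.0]]
force: [0.7, -0.9, -0.1]
opening: 0.691
```

Request:
{"op": "drive_tool", "data": {"commands": [{"dx":-1,"dy":0.1,"dz":0.75,"wx":0,"wy":0,"wz":0,"grip":60},{"dx":-1,"dy":0.1,"dz":0.75,"wx":0,"wy":0,"wz":0,"grip":60},{"dx":-1,"dy":0.2,"dz":0.75,"wx":0,"wy":0,"wz":0,"grip":60},{"dx":-1,"dy":0.2,"dz":0.75,"wx":0,"wy":0,"wz":0,"grip":60},{"dx":-1,"dy":0.2,"dz":0.75,"wx":0,"wy":0,"wz":0,"grip":60},{"dx":-1,"dy":0.2,"dz":0.75,"wx":0,"wy":0,"wz":0,"grip":60},{"dx":-1,"dy":0.2,"dz":0.7,"wx":0,"wy":0,"wz":0,"grip":60},{"dx":-1,"dy":0.2,"dz":0.7,"wx":0,"wy":0,"wz":0,"grip":60}]}}

```text
time_s: 2.15
position: [0.506, 0.2329, 0.1672]
tcp_rot: [[0.391, -0.0, 0.92], [-0.92, -0.0, 0.391], [0.0, -1.0, -0.0]]
force: [1.1, 0.4, -0.3]
opening: 0.691
```

Run:
```python
from h import *
s=bot.read_state(); print(np.round(s['joint_positions'],1),np.round(s['tcp_rot'],3),s['force'])
go([.468,.320,.030])
```

```text
[13.2 29.3 95.2 -0.  55.6 80.2] [[ 0.391 -0.     0.92 ]
 [-0.92  -0.     0.391]
 [ 0.    -1.    -0.   ]] [ 1.05041816  0.35014432 -0.26424338]
t 2.15 pos [0.506  0.2329 0.1672] to [0.468 0.32  0.03 ] tool units [-2.375  3.429 -0.021]
```

Request:
{"op": "drive_tool", "data": {"commands": [{"dx":-1,"dy":0,"dz":0,"wx":0,"wy":0,"wz":0,"grip":60},{"dx":-1,"dy":0.5,"dz":0,"wx":0,"wy":0,"wz":0,"grip":60},{"dx":-0.37,"dy":0.9,"dz":-0.02,"wx":0,"wy":0,"wz":0,"grip":60},{"dx":0,"dy":0.9,"dz":0,"wx":0,"wy":0,"wz":0,"grip":60},{"dx":0,"dy":0.7,"dz":0,"wx":0,"wy":0,"wz":0,"grip":60},{"dx":0,"dy":0.4,"dz":0,"wx":0,"wy":0,"wz":0,"grip":60},{"dx":0,"dy":0,"dz":0,"wx":0,"wy":0,"wz":0,"grip":60}]}}

```text
time_s: 3.02
position: [0.4675, 0.3178, 0.0307]
tcp_rot: [[0.391, -0.002, 0.92], [-0.92, -0.001, 0.391], [0.0, -1.0, -0.002]]
force: [-0.3, 0.1, -0.1]
opening: 0.687
```

Request:
{"op": "drive_tool", "data": {"commands": [{"dx":0,"dy":0,"dz":0,"wx":0,"wy":0,"wz":0,"grip":20},{"dx":0,"dy":0,"dz":0,"wx":0,"wy":0,"wz":0,"grip":20},{"dx":0,"dy":0,"dz":0,"wx":0,"wy":0,"wz":0,"grip":20},{"dx":0,"dy":0,"dz":0,"wx":0,"wy":0,"wz":0,"grip":20}]}}

```text
time_s: 3.52
position: [0.4683, 0.3183, 0.0322]
tcp_rot: [[0.391, 0.001, 0.92], [-0.92, 0.0, 0.391], [-0.0, -1.0, 0.001]]
force: [-0.2, -0.3, -0.1]
opening: 0.32
```

Request:
{"op": "drive_tool", "data": {"commands": [{"dx":0,"dy":0,"dz":0,"wx":0,"wy":0,"wz":0,"grip":10},{"dx":0,"dy":0,"dz":0,"wx":0,"wy":0,"wz":0,"grip":10},{"dx":0,"dy":-0.5,"dz":0,"wx":0,"wy":0,"wz":0,"grip":10},{"dx":0,"dy":-1,"dz":0,"wx":0,"wy":0,"wz":0,"grip":10},{"dx":0,"dy":-1,"dz":0,"wx":0,"wy":0,"wz":0,"grip":10},{"dx":0,"dy":-0.5,"dz":0,"wx":0,"wy":0,"wz":0,"grip":10},{"dx":0,"dy":0,"dz":0,"wx":0,"wy":0,"wz":0,"grip":10},{"dx":0,"dy":0,"dz":0,"wx":0,"wy":0,"wz":0,"grip":10}]}}

```text
time_s: 4.53
position: [0.4672, 0.3177, 0.1505]
tcp_rot: [[0.391, -0.002, 0.92], [-0.92, -0.001, 0.391], [0.0, -1.0, -0.002]]
force: [-0.2, -0.3, -0.9]
opening: 0.269
```

Run:
```python
from h import *
w=grab('wrist'); v=grab('side'); s=bot.read_state(); p=np.array(s['position'])
a=proj(v,p)[0].astype(int); print(a, s['opening'], p)
c=v['p'][max(0,a[1]-50):a[1]+60,max(0,a[0]-60):a[0]+60]; c=cv2.resize(c,(458,420),interpolation=cv2.INTER_CUBIC)
ww=cv2.resize(w['p'],(340,255)); q=np.zeros((420,798,3),np.uint8); q[:,:458]=c; q[:255,458:]=ww
save('g1',cv2.convertScaleAbs(q,alpha=1.5))
go([.6515,.151,.13])
```

```text
[289 225] 0.2665015185589485 [0.46706391 0.31771668 0.15010305]
t 4.62 pos [0.4671 0.3177 0.1501] to [0.6515 0.151  0.13  ] tool units [5.639 0.494 2.615]
```

View pics/g1.png

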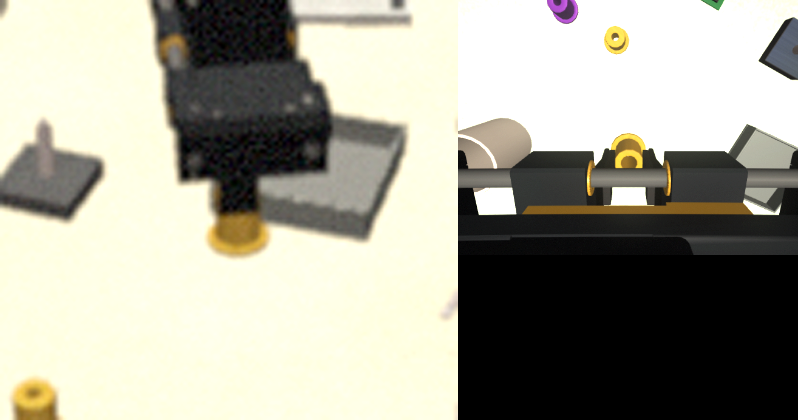

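The bushing is held upright. I'll check where it sits in the tool frame, and check the pin with the wrist depth.

Run:
```python
from h import *
w=load('wrist'); C=cloud(w); s=bot.read_state(); R=np.array(s['tcp_rot']); p=np.array(s['position'])
hsv=cv2.cvtColor(w['p'],cv2.COLOR_RGB2HSV); m=cv2.inRange(hsv,(10,90,60),(30,255,255))>0
L=(C-p)@R
k=m&(np.abs(L[...,0])<.03)&(np.abs(L[...,2])<.035)&(L[...,1]>-.02)&(L[...,1]<.045)
for a,b in((-.01,.0),(0,.015),(.015,.02),(.02,.03)):
    q=L[k&(L[...,1]>a)&(L[...,1]<b)]
    if len(q): print(a,b,len(q),'x',q[:,0].min().round(4),q[:,0].max().round(4),'z',q[:,2].min().round(4),q[:,2].max().round(4),'y',np.median(q[:,1]).round(4))
# side: flange extents in tool frame
v=load('side'); C=cloud(v); hsv=cv2.cvtColor(v['p'],cv2.COLOR_RGB2HSV); m=cv2.inRange(hsv,(10,90,60),(30,255,255))>0
L=(C-p)@R; k=m&(np.linalg.norm(L,axis=-1)<.06); q=L[k]; print('side',len(q),q.min(0).round(4),q.max(0).round(4))
q2=q[q[:,1]>.022]
A=np.c_[2*q2[:,[0,2]]]; 
from scipy.optimize import least_squares
print('flange centre x,z',least_squares(lambda c:np.hypot(q2[:,0]-c[0],q2[:,2]-c[1])-.018,[0,0],loss='soft_l1',f_scale=.001).x.round(4),len(q2))
```

```text
-0.01 0.0 830 x -0.0114 0.0126 z -0.0056 0.0121 y -0.0019
0 0.015 679 x -0.0117 0.0129 z -0.0081 0.0124 y 0.0071
0.015 0.02 183 x -0.012 0.0121 z -0.0083 0.0122 y 0.0175
0.02 0.03 885 x -0.0171 0.017 z -0.0079 0.0174 y 0.0277
side 147 [-0.0238 -0.0031 -0.0171] [0.0078 0.0298 0.015 ]
flange centre x,z [ 0.0033 -0.0023] 69
```

Request:
{"op": "drive_tool", "data": {"commands": [{"dx":0.9,"dy":0,"dz":0.2,"wx":0,"wy":0,"wz":0,"grip":10},{"dx":0.9,"dy":0,"dz":0.2,"wx":0,"wy":0,"wz":0,"grip":10},{"dx":0.9,"dy":0,"dz":0.2,"wx":0,"wy":0,"wz":0,"grip":10},{"dx":0.9,"dy":0,"dz":0.2,"wx":0,"wy":0,"wz":0,"grip":10},{"dx":0.9,"dy":0,"dz":0.2,"wx":0,"wy":0,"wz":0,"grip":10},{"dx":0.9,"dy":0,"dz":0.2,"wx":0,"wy":0,"wz":0,"grip":10},{"dx":0.24,"dy":0,"dz":0,"wx":0,"wy":0,"wz":0,"grip":10},{"dx":0,"dy":0,"dz":0,"wx":0,"wy":0,"wz":0,"grip":10}]}}

```text
time_s: 5.62
position: [0.5995, 0.1291, 0.1506]
tcp_rot: [[0.39, -0.003, 0.921], [-0.921, 0.0, 0.39], [-0.001, -1.0, -0.002]]
force: [0.2, 0.7, -0.9]
opening: 0.268
```

Run:
```python
from h import *
w=grab('wrist'); C=cloud(w)
near=np.hypot(C[...,0]-.6515,C[...,1]-.151)<.02
k=near&(C[...,2]>.02)&(C[...,2]<.07)
q=C[k]; print(len(q), q.min(0).round(4),q.max(0).round(4))
from scipy.optimize import least_squares
q2=q[q[:,2]<.048]
f=least_squares(lambda c:np.hypot(q2[:,0]-c[0],q2[:,1]-c[1])-.006,[.6515,.151],loss='soft_l1',f_scale=.001); print('pin fit',f.x.round(4),len(q2),np.abs(f.fun).mean())
t=q[q[:,2]>q[:,2].max()-.002]; print('tip',t.mean(0).round(4),len(t))
go([.652,.151,.13])
```

```text
215 [0.646  0.1424 0.023 ] [0.6576 0.1548 0.0612]
pin fit [0.6516 0.1487] 17 0.00014114024219340226
tip [0.6514 0.1492 0.06  ] 27
t 5.67 pos [0.5992 0.1299 0.1508] to [0.652 0.151 0.13 ] tool units [0.031 0.516 1.424]
```

Request:
{"op": "drive_tool", "data": {"commands": [{"dx":0.07,"dy":0,"dz":0.7,"wx":0,"wy":0,"wz":0,"grip":10},{"dx":0,"dy":0.3,"dz":0.7,"wx":0,"wy":0,"wz":0,"grip":10},{"dx":0,"dy":0.5,"dz":0,"wx":0,"wy":0,"wz":0,"grip":10},{"dx":0,"dy":0.4,"dz":0,"wx":0,"wy":0,"wz":0,"grip":10},{"dx":0,"dy":0,"dz":0,"wx":0,"wy":0,"wz":0,"grip":10}]}}

```text
time_s: 6.3
position: [0.6507, 0.1495, 0.1017]
tcp_rot: [[0.392, -0.005, 0.92], [-0.92, -0.0, 0.392], [-0.002, -1.0, -0.005]]
force: [-0.2, -0.4, -0.2]
opening: 0.272
```

Run:
```python
from h import *
go([.652,.1495,.046]); print(bot.read_state()['force'])
w=grab('wrist'); v=grab('side')
s=bot.read_state(); a=proj(v,s['position'])[0].astype(int)
c=cv2.resize(v['p'][a[1]-45:a[1]+55,a[0]-50:a[0]+50],(500,500),interpolation=cv2.INTER_CUBIC)
a=proj(w,np.array(s['position'])-[0,0,.03])[0].astype(int); print(a)
d=cv2.resize(w['p'][120:330,200:360],(300,394),interpolation=cv2.INTER_CUBIC); q=np.zeros((500,800,3),np.uint8); q[:,:500]=c; q[:394,500:]=d
save('g2',cv2.convertScaleAbs(q,alpha=1.5))
```

```text
t 6.3 pos [0.6507 0.1495 0.1017] to [0.652  0.1495 0.046 ] tool units [0.015 1.393 0.037]
[-0.23085542 -0.3616468  -0.22869107]
[282 244]
```

View pics/g2.png

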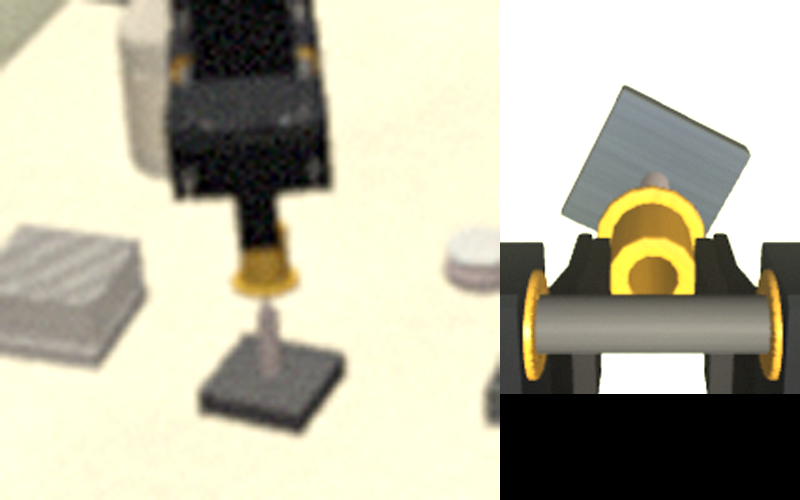

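The bushing is centred over the pin in both views: in the side crop the pin is at (267,310) with the flange above at (265,285). Now the descent.

Request:
{"op": "drive_tool", "data": {"commands": [{"dx":0.02,"dy":0.2,"dz":0.04,"wx":0,"wy":0,"wz":0,"grip":10},{"dx":0,"dy":0.15,"dz":0,"wx":0,"wy":0,"wz":0,"grip":10},{"dx":0,"dy":0.15,"dz":0,"wx":0,"wy":0,"wz":0,"grip":10},{"dx":0,"dy":0.15,"dz":0,"wx":0,"wy":0,"wz":0,"grip":10}]}}

```text
time_s: 6.9
position: [0.6543, 0.1486, 0.0772]
tcp_rot: [[0.391, -0.001, 0.92], [-0.92, 0.0, 0.391], [-0.001, -1.0, -0.001]]
force: [-0.6, 0.9, -0.7]
opening: 0.27
```

Request:
{"op": "drive_tool", "data": {"commands": [{"dx":0,"dy":0.2,"dz":0,"wx":0,"wy":0,"wz":0,"grip":10},{"dx":0,"dy":0.2,"dz":0,"wx":0,"wy":0,"wz":0,"grip":10},{"dx":0,"dy":0.2,"dz":0,"wx":0,"wy":0,"wz":0,"grip":10},{"dx":0,"dy":0.1,"dz":0,"wx":0,"wy":0,"wz":0,"grip":10},{"dx":0,"dy":0,"dz":0,"wx":0,"wy":0,"wz":0,"grip":10}]}}

```text
time_s: 7.52
position: [0.6534, 0.1489, 0.0486]
tcp_rot: [[0.391, -0.003, 0.92], [-0.92, 0.0, 0.391], [-0.002, -1.0, -0.003]]
force: [-4.1, 2.8, -2.0]
opening: 0.266
```

Request:
{"op": "drive_tool", "data": {"commands": [{"dx":-0.03,"dy":0.05,"dz":-0.015,"wx":0,"wy":0,"wz":0,"grip":10},{"dx":0,"dy":0.04,"dz":0,"wx":0,"wy":0,"wz":0,"grip":10},{"dx":0,"dy":0,"dz":0,"wx":0,"wy":0,"wz":0,"grip":10}]}}

```text
time_s: 7.9
position: [0.6535, 0.1492, 0.048]
tcp_rot: [[0.391, -0.001, 0.92], [-0.92, -0.001, 0.391], [0.0, -1.0, -0.001]]
force: [-6.8, 1.9, 10.0]
opening: 0.27
```

Request:
{"op": "drive_tool", "data": {"commands": [{"dx":0,"dy":0,"dz":0,"wx":0,"wy":0,"wz":0,"grip":50},{"dx":0,"dy":0,"dz":0,"wx":0,"wy":0,"wz":0,"grip":50},{"dx":0,"dy":0,"dz":0,"wx":0,"wy":0,"wz":0,"grip":50},{"dx":0,"dy":-0.7,"dz":0,"wx":0,"wy":0,"wz":0,"grip":50},{"dx":0,"dy":-1,"dz":0,"wx":0,"wy":0,"wz":0,"grip":50},{"dx":-1,"dy":-0.5,"dz":0,"wx":0,"wy":0,"wz":0,"grip":60},{"dx":-1,"dy":0,"dz":0,"wx":0,"wy":0,"wz":0,"grip":60},{"dx":-1,"dy":0,"dz":0,"wx":0,"wy":0,"wz":0,"grip":60}]}}

```text
time_s: 8.9
position: [0.6077, 0.2606, 0.1347]
tcp_rot: [[0.39, 0.003, 0.921], [-0.921, 0.0, 0.39], [0.001, -1.0, 0.003]]
force: [1.0, -0.0, -0.4]
opening: 0.682
```

Run:
```python
from h import *
go([.5702,.3808,.030])
for n in('side','top'):
    v=grab(n); C=cloud(v)
    k=np.hypot(C[...,0]-.6515,C[...,1]-.15)<.017
    q=C[k]; b=q[(q[:,2]>.03)]
    z=np.sort(b[:,2]); print(n,len(z),'z hist',np.histogram(z,bins=np.arange(.03,.1,.004))[0], b.mean(0).round(4))
```

```text
t 8.9 pos [0.6077 0.2606 0.1347] to [0.5702 0.3808 0.03  ] tool units [-3.134  2.615  0.302]
side 29 z hist [10  5  2  3  7  1  1  0  0  0  0  0  0  0  0  0  0] [0.6437 0.1546 0.0395]
top 93 z hist [ 1  1  6  5 31 34  7  8  0  0  0  0  0  0  0  0  0] [0.6516 0.1503 0.0499]
```

The sleeve top is at 50 mm, so bushing B is fully home (16 + 34). Now the tight one.

Request:
{"op": "drive_tool", "data": {"commands": [{"dx":-1,"dy":0,"dz":0.1,"wx":0,"wy":0,"wz":0,"grip":60},{"dx":-1,"dy":0,"dz":0.1,"wx":0,"wy":0,"wz":0,"grip":60},{"dx":-1,"dy":0.3,"dz":0.1,"wx":0,"wy":0,"wz":0,"grip":60},{"dx":-0.1,"dy":0.8,"dz":0,"wx":0,"wy":0,"wz":0,"grip":60},{"dx":0,"dy":0.8,"dz":0,"wx":0,"wy":0,"wz":0,"grip":60},{"dx":0,"dy":0.5,"dz":0,"wx":0,"wy":0,"wz":0,"grip":60},{"dx":0,"dy":0.15,"dz":0,"wx":0,"wy":0,"wz":0,"grip":60},{"dx":0,"dy":0,"dz":0,"wx":0,"wy":0,"wz":0,"grip":60}]}}

```text
time_s: 10.0
position: [0.5702, 0.3785, 0.0322]
tcp_rot: [[0.391, 0.001, 0.921], [-0.921, 0.0, 0.391], [0.0, -1.0, 0.001]]
force: [-0.6, 0.7, -1.0]
opening: 0.692
```

Request:
{"op": "drive_tool", "data": {"commands": [{"dx":0,"dy":0,"dz":0,"wx":0,"wy":0,"wz":0,"grip":10},{"dx":0,"dy":0,"dz":0,"wx":0,"wy":0,"wz":0,"grip":10},{"dx":0,"dy":0,"dz":0,"wx":0,"wy":0,"wz":0,"grip":10},{"dx":0,"dy":0,"dz":0,"wx":0,"wy":0,"wz":0,"grip":10},{"dx":0,"dy":0,"dz":0,"wx":0,"wy":0,"wz":0,"grip":10},{"dx":0,"dy":-0.6,"dz":0,"wx":0,"wy":0,"wz":0,"grip":10},{"dx":0,"dy":-1,"dz":0,"wx":0,"wy":0,"wz":0,"grip":10},{"dx":0,"dy":-0.6,"dz":0,"wx":0,"wy":0,"wz":0,"grip":10}]}}

```text
time_s: 11.0
position: [0.5701, 0.3789, 0.1217]
tcp_rot: [[0.391, 0.002, 0.92], [-0.92, 0.001, 0.391], [0.0, -1.0, 0.002]]
force: [0.4, -0.0, -1.1]
opening: 0.269
```

Run:
```python
from h import *
go([.4817,.0932,.11])
```

```text
t 11.0 pos [0.5701 0.3789 0.1217] to [0.4817 0.0932 0.11  ] tool units [ 5.709  0.284 -4.829]
```

Request:
{"op": "drive_tool", "data": {"commands": [{"dx":0.95,"dy":0,"dz":-0.8,"wx":0,"wy":0,"wz":0,"grip":10},{"dx":0.95,"dy":0,"dz":-0.8,"wx":0,"wy":0,"wz":0,"grip":10},{"dx":0.95,"dy":0,"dz":-0.8,"wx":0,"wy":0,"wz":0,"grip":10},{"dx":0.95,"dy":0,"dz":-0.8,"wx":0,"wy":0,"wz":0,"grip":10},{"dx":0.95,"dy":0,"dz":-0.8,"wx":0,"wy":0,"wz":0,"grip":10},{"dx":0.95,"dy":0,"dz":-0.8,"wx":0,"wy":0,"wz":0,"grip":10},{"dx":0,"dy":0.6,"dz":0,"wx":0,"wy":0,"wz":0,"grip":10},{"dx":0,"dy":0.6,"dz":0,"wx":0,"wy":0,"wz":0,"grip":10}]}}

```text
time_s: 12.0
position: [0.4824, 0.0928, 0.072]
tcp_rot: [[0.389, 0.002, 0.921], [-0.921, -0.0, 0.389], [0.001, -1.0, 0.001]]
force: [0.5, -0.5, -0.7]
opening: 0.27
```

Request:
{"op": "drive_tool", "data": {"commands": [{"dx":0,"dy":0.6,"dz":0,"wx":0,"wy":0,"wz":0,"grip":10},{"dx":0,"dy":0.25,"dz":0,"wx":0,"wy":0,"wz":0,"grip":10},{"dx":0,"dy":0,"dz":0,"wx":0,"wy":0,"wz":0,"grip":10}]}}

```text
time_s: 12.38
position: [0.4817, 0.0938, 0.0376]
tcp_rot: [[0.391, -0.001, 0.92], [-0.92, -0.0, 0.391], [-0.0, -1.0, -0.001]]
force: [-0.5, 0.0, -1.0]
opening: 0.269
```

Request:
{"op": "drive_tool", "data": {"commands": [{"dx":0,"dy":0,"dz":0,"wx":0,"wy":0,"wz":0,"grip":45},{"dx":0,"dy":0,"dz":0,"wx":0,"wy":0,"wz":0,"grip":45},{"dx":0,"dy":0,"dz":0,"wx":0,"wy":0,"wz":0,"grip":45},{"dx":0,"dy":-1,"dz":0,"wx":0,"wy":0,"wz":0,"grip":45},{"dx":0,"dy":-1,"dz":0,"wx":0,"wy":0,"wz":0,"grip":45},{"dx":0,"dy":-1,"dz":0,"wx":0,"wy":0,"wz":0,"grip":50},{"dx":0,"dy":-0.8,"dz":0,"wx":0,"wy":0,"wz":0,"grip":50}]}}

```text
time_s: 13.25
position: [0.4821, 0.0938, 0.1921]
tcp_rot: [[0.391, 0.002, 0.92], [-0.92, -0.0, 0.391], [0.001, -1.0, 0.002]]
force: [0.4, -0.0, -0.1]
opening: 0.565
```

Request:
{"op": "drive_tool", "data": {"commands": [{"dx":0,"dy":0,"dz":0,"wx":0,"wy":-0.112,"wz":0,"grip":50},{"dx":0,"dy":0,"dz":0,"wx":0,"wy":-0.112,"wz":0,"grip":50},{"dx":0,"dy":0,"dz":0,"wx":0,"wy":-0.112,"wz":0,"grip":50},{"dx":0,"dy":0,"dz":0,"wx":0,"wy":-0.112,"wz":0,"grip":50},{"dx":0,"dy":0,"dz":0,"wx":0,"wy":-0.112,"wz":0,"grip":50},{"dx":0,"dy":0,"dz":0,"wx":0,"wy":-0.112,"wz":0,"grip":50},{"dx":0,"dy":0,"dz":0,"wx":0,"wy":-0.112,"wz":0,"grip":50},{"dx":0,"dy":0,"dz":0,"wx":0,"wy":-0.112,"wz":0,"grip":50}]}}

```text
time_s: 14.25
position: [0.4817, 0.0938, 0.1903]
tcp_rot: [[0.97, 0.0, -0.242], [0.242, -0.0, 0.97], [0.0, -1.0, -0.0]]
force: [0.8, -0.5, -0.0]
opening: 0.582
```

Run:
```python
from h import *
s=bot.read_state(); print(np.round(s['joint_positions'],1),np.round(s['tcp_rot'],3),np.round(s['position'],3))
v=grab('side'); t=grab('top'); w=grab('wrist')
for x in (v,t):
    C=cloud(x); q=C[(np.abs(C[...,0]-.4817)<.05)&(np.abs(C[...,1]-.0932)<.05)&(C[...,2]>.012)&(C[...,2]<.06)]
    print('A in dish',len(q),q.mean(0).round(4),q[:,2].max().round(4))
a=proj(v,[.52,-.14,.075])[0].astype(int)
q=np.zeros((460,800,3),np.uint8)
q[:,:340]=cv2.resize(v['p'][a[1]-40:a[1]+52,a[0]-34:a[0]+34],(340,460),interpolation=cv2.INTER_CUBIC)
q[:345,340:]=cv2.resize(w['p'],(460,345)); save('g3',cv2.convertScaleAbs(q,alpha=1.4))
C=cloud(w); print(proj(w,[[.506,-.111,.075],[.5255,-.191,.075],[.536,-.146,.075]]).round(0))
```

```text
[ -2.1  22.7 103.1  -0.   54.1 -16.1] [[ 0.97   0.    -0.242]
 [ 0.242 -0.     0.97 ]
 [ 0.    -1.    -0.   ]] [0.482 0.094 0.19 ]
A in dish 158 [0.4843 0.0951 0.0266] 0.0396<stdin>:6: RuntimeWarning: Mean of empty slice.
  ret = um.true_divide(
Traceback (most recent call last):
ValueError: zero-size array to reduction operation maximum which has no identity
```

Run:
```python
from h import *
v=load('side'); w=load('wrist')
a=proj(v,[.52,-.14,.075])[0].astype(int); print(a)
q=np.zeros((460,800,3),np.uint8)
q[:,:340]=cv2.resize(v['p'][a[1]-40:a[1]+52,a[0]-34:a[0]+34],(340,460),interpolation=cv2.INTER_CUBIC)
q[:345,340:]=cv2.resize(w['p'],(460,345)); save('g3',cv2.convertScaleAbs(q,alpha=1.4))
print(proj(w,[[.506,-.111,.075],[.5255,-.191,.075],[.536,-.146,.075]]).round(0))
```

```text
[315 156]
[[255. 404.]
 [257. 468.]
 [276. 437.]]
```

View pics/g3.png

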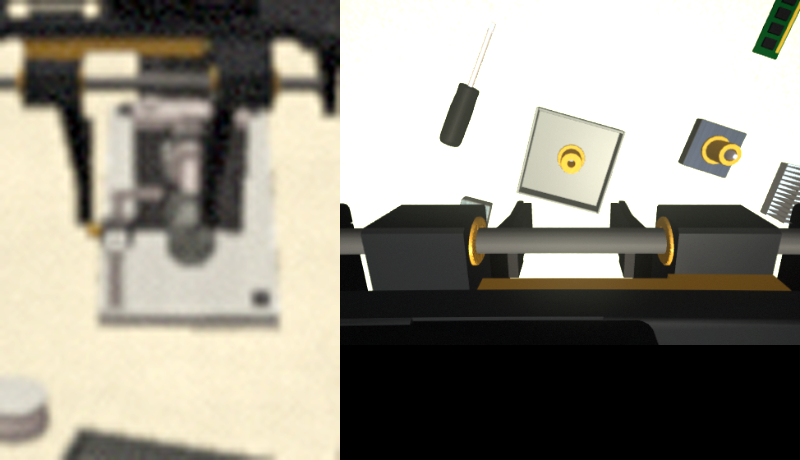

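Bushing A stands in the dish and B is home on the pin. I'll move over the hub and turn half round, so the wrist camera looks at the collar and cursor.

Request:
{"op": "drive_tool", "data": {"commands": [{"dx":-0.1,"dy":0,"dz":-0.85,"wx":0,"wy":0,"wz":0,"grip":50},{"dx":-0.11,"dy":0,"dz":-0.85,"wx":0,"wy":0,"wz":0,"grip":50},{"dx":-0.11,"dy":0,"dz":-0.85,"wx":0,"wy":0,"wz":0,"grip":50},{"dx":-0.11,"dy":0,"dz":-0.85,"wx":0,"wy":0,"wz":0,"grip":50},{"dx":-0.11,"dy":0,"dz":-0.85,"wx":0,"wy":0,"wz":0,"grip":50},{"dx":-0.11,"dy":0,"dz":-0.85,"wx":0,"wy":0,"wz":0,"grip":50},{"dx":0,"dy":0,"dz":0,"wx":0,"wy":0.118,"wz":0,"grip":50}]}}

```text
time_s: 15.28
position: [0.5057, -0.1132, 0.1903]
tcp_rot: [[0.999, 0.002, -0.042], [0.042, -0.001, 0.999], [0.002, -1.0, -0.001]]
force: [0.7, 0.8, 0.4]
opening: 0.579
```

Request:
{"op": "drive_tool", "data": {"commands": [{"dx":0,"dy":0,"dz":0,"wx":0,"wy":0.118,"wz":0,"grip":50},{"dx":0,"dy":0,"dz":0,"wx":0,"wy":0.118,"wz":0,"grip":50},{"dx":0,"dy":0,"dz":0,"wx":0,"wy":0.118,"wz":0,"grip":50},{"dx":0,"dy":0,"dz":0,"wx":0,"wy":0.118,"wz":0,"grip":50},{"dx":0,"dy":0,"dz":0,"wx":0,"wy":0.118,"wz":0,"grip":50},{"dx":0,"dy":0,"dz":0,"wx":0,"wy":0.118,"wz":0,"grip":50},{"dx":0,"dy":0,"dz":0,"wx":0,"wy":0.118,"wz":0,"grip":50},{"dx":0,"dy":0,"dz":0,"wx":0,"wy":0.118,"wz":0,"grip":50}]}}

```text
time_s: 16.27
position: [0.5048, -0.1105, 0.1902]
tcp_rot: [[0.131, 0.0, 0.991], [-0.991, 0.0, 0.131], [0.0, -1.0, 0.0]]
force: [-0.3, -0.4, -0.2]
opening: 0.574
```

Request:
{"op": "drive_tool", "data": {"commands": [{"dx":0,"dy":0,"dz":0,"wx":0,"wy":0.118,"wz":0,"grip":50},{"dx":0,"dy":0,"dz":0,"wx":0,"wy":0.118,"wz":0,"grip":50},{"dx":0,"dy":0,"dz":0,"wx":0,"wy":0.118,"wz":0,"grip":50},{"dx":0,"dy":0,"dz":0,"wx":0,"wy":0.118,"wz":0,"grip":50},{"dx":0,"dy":0,"dz":0,"wx":0,"wy":0.118,"wz":0,"grip":50},{"dx":0,"dy":0,"dz":0,"wx":0,"wy":0.118,"wz":0,"grip":50},{"dx":0,"dy":0,"dz":0,"wx":0,"wy":0.118,"wz":0,"grip":50},{"dx":0,"dy":0,"dz":0,"wx":0,"wy":0.118,"wz":0,"grip":50}]}}

```text
time_s: 17.27
position: [0.5048, -0.1105, 0.1901]
tcp_rot: [[-0.976, 0.0, 0.218], [-0.218, -0.0, -0.976], [-0.0, -1.0, 0.0]]
force: [-0.2, -0.1, 0.9]
opening: 0.571
```

Run:
```python
from h import *
s=bot.read_state(); print(s['time_s'],np.round(s['joint_positions'],1),np.round(s['tcp_rot'],3),np.round(s['position'],4))
w=grab('wrist'); save('w4',cv2.convertScaleAbs(w['p'],alpha=1.2),1.42)
print(proj(w,[[.506,-.111,.075],[.5255,-.191,.075],[.536,-.146,.075]]).round(0)*1.42)
```

```text
17.275 [-24.8  24.6  99.6   0.   55.8 142.7] [[-0.976  0.     0.218]
 [-0.218 -0.    -0.976]
 [-0.    -1.     0.   ]] [ 0.5048 -0.1105  0.1901]
[[399.02 296.78]
 [396.18 153.36]
 [362.1  228.62]]
```

View pics/w4.png

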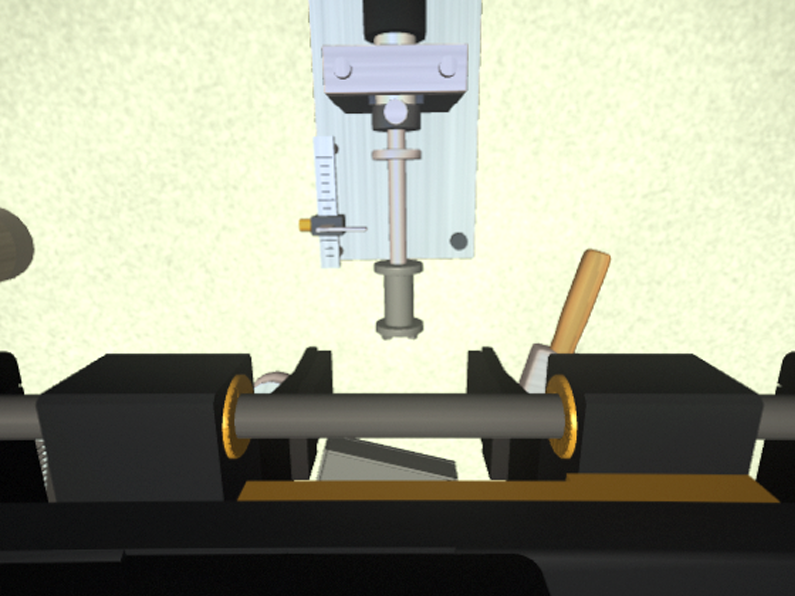

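Clear view from above: collar ends at (373/420,154), cursor blade tip at (366,229), hub flanges at rows 268 and 326. Casting these onto the axle height:

Run:
```python
from h import *
w=load('wrist'); s=1.42
f=lambda u:onz(w,np.array(u)/s,.075)
L={k:f(u) for k,u in dict(cl=(373,155),cr=(420,155),il=(376,268),ir=(422,268),ol=(377,326),orr=(422,326),tip=(366,229),blade=(350,229.5)).items()}
col=(L['cl']+L['cr'])/2; fi=(L['il']+L['ir'])/2; fo=(L['ol']+L['orr'])/2; hub=(fi+fo)/2
d=fo-col; d/=np.linalg.norm(d)
print('col',col,'hub',hub,'dir',d,'fi-fo',np.linalg.norm(fo-fi),'hub-col',(hub-col)@d,'widths',np.linalg.norm(L['cl']-L['cr']),np.linalg.norm(L['il']-L['ir']))
t=L['tip']-col; print('travel',t@d,'side',np.linalg.norm(t-(t@d)*d))
C=cloud(w); 
for u in((360,229),(373,155),(397,154),(400,297)): print(u,C[int(u[1]/s),int(u[0]/s)].round(4))
go([hub[0],hub[1],.078])
```

```text
col [ 0.52517623 -0.19043251  0.075     ] hub [ 0.50570136 -0.11050303  0.075     ] dir [-0.2349053   0.97201826  0.        ] fi-fo 0.03630006711907755 hub-col 0.08226765420880999 widths 0.026251334358632496 0.027392082304781594
travel 0.04072746290447373 side 0.01851424111227026
(360, 229) [ 0.5372 -0.1464  0.0792]
(373, 155) [ 0.5382 -0.1874  0.0799]
(397, 154) [ 0.5253 -0.1908  0.0881]
(400, 297) [ 0.5065 -0.1133  0.0846]
t 17.32 pos [ 0.5048 -0.1106  0.1902] to [ 0.5057 -0.1105  0.078 ] tool units [-0.023  2.804  0.004]
```

All consistent: the hub to collar distance is 82.3 mm, the blade is 18.5 mm to the side, and the travel needed is about 40.7 mm. Going down to grip.

Request:
{"op": "drive_tool", "data": {"commands": [{"dx":-0.02,"dy":0.7,"dz":0,"wx":0,"wy":0.011,"wz":0,"grip":50},{"dx":0,"dy":0.8,"dz":0,"wx":0,"wy":0,"wz":0,"grip":50},{"dx":0,"dy":0.8,"dz":0,"wx":0,"wy":0,"wz":0,"grip":50},{"dx":0,"dy":0.5,"dz":0,"wx":0,"wy":0,"wz":0,"grip":50},{"dx":0,"dy":0,"dz":0,"wx":0,"wy":0,"wz":0,"grip":50}]}}

```text
time_s: 17.95
position: [0.5046, -0.11, 0.0768]
tcp_rot: [[-0.978, -0.003, 0.21], [-0.21, 0.002, -0.978], [0.003, -1.0, -0.002]]
force: [0.2, -0.3, 0.1]
opening: 0.575
```

Request:
{"op": "drive_tool", "data": {"commands": [{"dx":0,"dy":0,"dz":0,"wx":0,"wy":0,"wz":0,"grip":5},{"dx":0,"dy":0,"dz":0,"wx":0,"wy":0,"wz":0,"grip":5},{"dx":0,"dy":0,"dz":0,"wx":0,"wy":0,"wz":0,"grip":5},{"dx":0,"dy":0,"dz":0,"wx":0,"wy":0,"wz":0,"grip":5},{"dx":0,"dy":0,"dz":0,"wx":0,"wy":0,"wz":0,"grip":5},{"dx":0,"dy":0,"dz":0,"wx":0,"wy":0,"wz":0,"grip":5}]}}

```text
time_s: 18.7
position: [0.5053, -0.1106, 0.0784]
tcp_rot: [[-0.978, -0.0, 0.211], [-0.211, -0.0, -0.978], [0.001, -1.0, 0.0]]
force: [-2.9, -2.2, 5.1]
opening: 0.181
```

Request:
{"op": "drive_tool", "data": {"commands": [{"dx":0.005,"dy":0,"dz":-0.2,"wx":0,"wy":0,"wz":0,"grip":5},{"dx":0.005,"dy":0,"dz":-0.2,"wx":0,"wy":0,"wz":0,"grip":5},{"dx":0.005,"dy":0,"dz":-0.2,"wx":0,"wy":0,"wz":0,"grip":5},{"dx":0.005,"dy":0,"dz":-0.2,"wx":0,"wy":0,"wz":0,"grip":5},{"dx":0.005,"dy":0,"dz":-0.2,"wx":0,"wy":0,"wz":0,"grip":5},{"dx":0,"dy":0,"dz":0,"wx":0,"wy":0,"wz":0,"grip":5},{"dx":0,"dy":0,"dz":0,"wx":0,"wy":0,"wz":0,"grip":5}]}}

```text
time_s: 19.58
position: [0.4969, -0.0748, 0.0784]
tcp_rot: [[-0.977, 0.001, 0.213], [-0.213, -0.006, -0.977], [-0.0, -1.0, 0.006]]
force: [-4.3, -12.7, 3.0]
opening: 0.177
```

Run:
```python
from h import *
w=grab('wrist'); s=bot.read_state()
a=proj(w,[[.5151,-.1514,.075],[.536,-.146,.075]]); print(a.round(0))
d=np.array([-.235,.972,0]); print('force along axle',np.array(s['force'])@d,'tcp shift',(np.array(s['position'])-[.5053,-.1106,.0784])@d,s['opening'])
x0,y0=a.mean(0).astype(int)-[80,60]; x0=max(x0,0);y0=max(y0,0); print(x0,y0)
save('w5',cv2.convertScaleAbs(w['p'][y0:y0+120,x0:x0+160],alpha=1.2),5)
```

```text
[[280. 108.]
 [234. 110.]]
force along axle -12.402967403022126 tcp shift 0.036683361305094316 0.17661622529902243
177 49
```

View pics/w5.png

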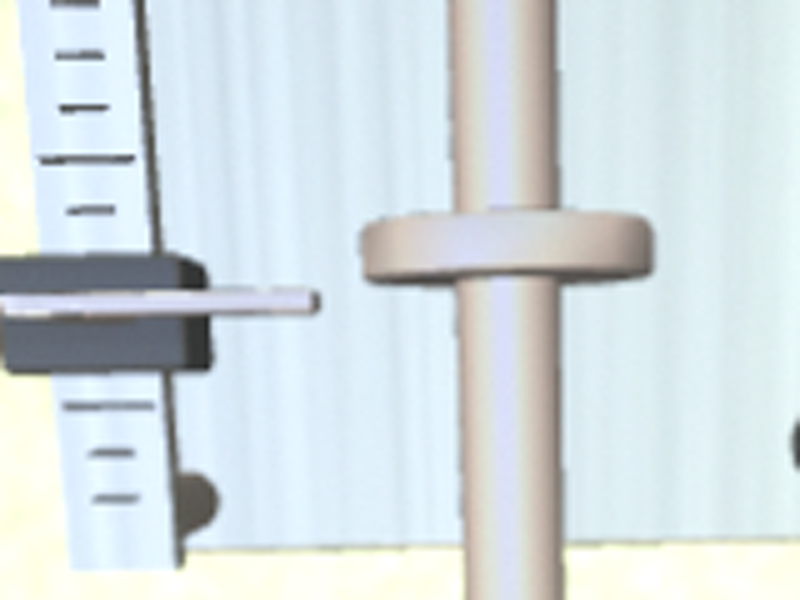

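The collar centre is at (508,248) and the blade tip at (312,301), so the collar is still short of the blade. Working out the gap:

Run:
```python
from h import *
w=load('wrist'); f=lambda x,y:onz(w,(177+x/5,49+y/5),.075); d=np.array([-.235,.972,0])
c=(f(364,249)+f(652,246))/2; t=f(312,301); print(c,t,'gap',(t-c)@d, 'width',np.linalg.norm(f(364,249)-f(652,246)))
```

```text
[ 0.51669145 -0.15557692  0.075     ] [ 0.53379213 -0.14694054  0.075     ] gap 0.0043759027864304625 width 0.02702880801926219
```

Request:
{"op": "drive_tool", "data": {"commands": [{"dx":0.002,"dy":0,"dz":-0.06,"wx":0,"wy":0,"wz":0,"grip":5},{"dx":0.001,"dy":0,"dz":-0.055,"wx":0,"wy":0,"wz":0,"grip":5},{"dx":0,"dy":0,"dz":0,"wx":0,"wy":0,"wz":0,"grip":5},{"dx":0,"dy":0,"dz":0,"wx":0,"wy":0,"wz":0,"grip":5},{"dx":0,"dy":0,"dz":0,"wx":0,"wy":0,"wz":0,"grip":5},{"dx":0,"dy":0,"dz":0,"wx":0,"wy":0,"wz":0,"grip":5},{"dx":0,"dy":0,"dz":0,"wx":0,"wy":0,"wz":0,"grip":5}]}}

```text
time_s: 20.5
position: [0.4959, -0.0708, 0.0784]
tcp_rot: [[-0.977, 0.001, 0.213], [-0.213, -0.006, -0.977], [-0.0, -1.0, 0.006]]
force: [-4.3, -13.9, 2.0]
opening: 0.174
```

Run:
```python
from h import *
w=grab('wrist'); s=bot.read_state()
d=np.array([-.235,.972,0]); print('force along axle',np.array(s['force'])@d,'tcp shift',(np.array(s['position'])-[.5053,-.1106,.0784])@d,s['opening'])
q=np.zeros((600,800,3),np.uint8); q[:]=cv2.resize(w['p'][49:169,177:337],(800,600),interpolation=cv2.INTER_CUBIC)
v=grab('side'); a=proj(v,[.55,.12,.03])[0].astype(int); print(a)
q[:260,560:]=cv2.resize(v['p'][a[1]-32:a[1]+33,a[0]-60:a[0]+60][:,30:90],(240,260),interpolation=cv2.INTER_CUBIC)
save('w6',cv2.convertScaleAbs(q,alpha=1.2))
for n,(x,y) in dict(B=(.6515,.15),A=(.4835,.094)).items():
    C=cloud(v); k=C[(np.hypot(C[...,0]-x,C[...,1]-y)<.02)&(C[...,2]>.012)&(C[...,2]<.08)]; print(n,len(k),k[:,2].max().round(4) if len(k) else '')
```

```text
force along axle -12.917363356801875 tcp shift 0.040914761814091156 0.17777464654986638
[280 215]
B 199 0.0622
A 117 0.0405
```

View pics/w6.png

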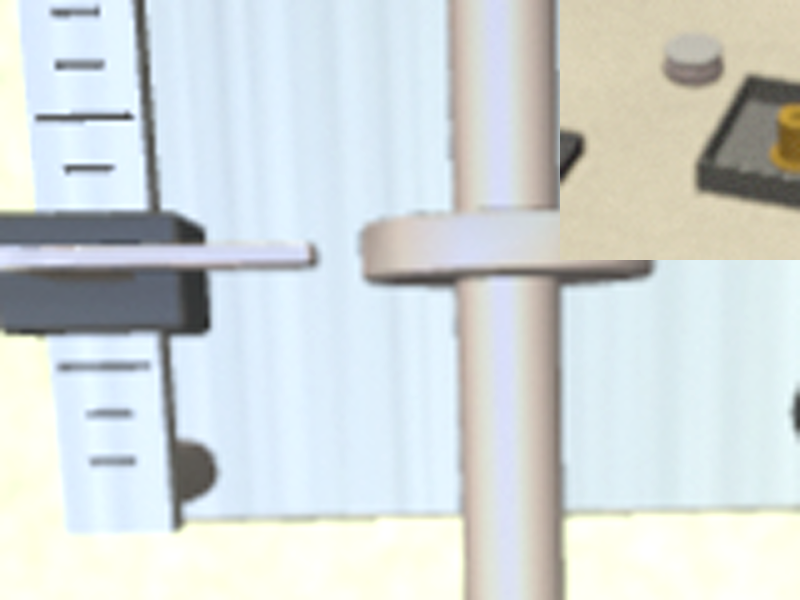

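The blade tip is at (312,255) and the collar line comes out at row 250 there, so they are level within about 0.5 mm. The 12.9 N along the axle matches the spring at 41 mm. Handing in.

```bash
python3 -c "
from rig import workorder; print(workorder.hand_in())"
```

```text
the job is handed in; nothing more can be done
None
```

The job is done and handed in at about 20.6 s; no verdict is reported. The wide-bore bushing is on the gauge pin, the tight one is in the scrap dish, and the gripper is still holding the hub with the collar level with the cursor.

- **Bushing that fits:** its sleeve top measured about 50 mm above the bench after release, which is fully home on the pin.
- **Tight bushing:** it is standing near the middle of the dish, let go. The last side view still showed it there.
- **Axle:** it is pulled out 40.9 mm against the 40.7 mm I measured beforehand. The wrist picture shows collar and blade level to about 0.5 mm, and the force along the axle is 12.9 N, against about 12.8 N expected from the spring.

**Checks that disagreed:**
- The top and wrist cameras placed the pin about 2 mm apart in y, within their calibration, and the bushing still went on.
- The opening reads about 2.5 mm under the sizes given on both the bushings and the hub, which looks like a steady offset.
- I did not measure the bystanders or the cursor's position again at the end. No unexpected force showed in the readings on the way.

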